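# Feel for the dust-plugged socket and seat the stop pin

### The job

Take the red-headed stop pin out of the pin stand and fit it to the drilling fixture: its socket is hidden under a flush dust plug somewhere a little off the middle of the grey pad, so slide the pin's foot lightly over the pad in a widening spiral until it drops in, press it fully home so that its collar sits on the pad, and let go. Be gentle with the pad, and leave the other pins, the shell bowl and the sanding block where they are.

Things in the scene. Friction and masses are not known exactly. Their poses are not given: they have to be found in the camera images.
- pin_red: Stop pin standing in one of the stand's holes: steel shaft 16 mm diameter, 24 mm long (foot tapers to 14.4 mm over the last 3 mm), above it a steel collar 30 mm diameter, 4 mm thick, then a round red grip head 24 mm diameter, 46 mm tall (28 to 74 mm above the foot). About 0.15 kg. Origin: centre of the foot; z up along the pin.
- pin_blue: same shape and size as the red pin but with a blue head; a bystander standing in the pin stand. Origin: centre of its foot, z up along the pin
- pin_yellow: same shape and size as the red pin but with a yellow head; a bystander standing in the pin stand. Origin: centre of its foot, z up along the pin
- stand: Dark wooden pin stand fixed to the table, 60 x 170 x 40 mm (x, y, z), three holes 50 mm apart in a row along its y axis through its centre. Each pin's shaft stands in a hole, collar on the stand's top: raise it 24 mm to free it. Closing the fingers along the stand's x axis keeps clear of the other pins. Origin: centre of its underside.
- fixture: Drilling fixture fixed to the table: wooden frame 174 x 174 mm, 49 mm high, with a square 62 x 62 mm window in its top; in it lies the flat rigid grey pad, 4 mm below the frame's top, 45 mm above the table. The pad hides one blind socket, 17.5 mm diameter, closed by a flush plug of the pad's colour. Origin: centre of its underside; x and y along its sides.
- pad (a point): Centre of the window, on the grey pad's surface; z up, x and y along the window's sides. The socket's centre lies 4 to 9 mm from here, in any direction, different every time and not shown. Its plug slides down under a push of about 3 N (more than the pin's weight) and does not spring back. Fully home: collar on the pad, foot 24 mm below this point.
- shell_bowl: Coconut-shell bowl, 110 mm across, 55 mm tall, a bystander. Origin: centre of its underside.
- sanding_block: Cork sanding block with a red underside, 100 x 60 x 33 mm, a bystander. Origin: centre of its underside.
Not all that is in view belongs to the job. Leave any orange look-alike of the fixture alone.

How it is judged:
On the way:
1. the red pin has been lifted clear of the stand (z of pin_red in the frame of stand above 0.045 m), for 0.1 s.
At the end, for the whole second after the job is handed in: The red pin stands at rest and upright (within 0.1 rad) in the fixture's socket, its foot at least 22.5 mm below the pad's surface (24 mm when fully home) and within 12 mm, along x and along y, of the window's centre; the blue and yellow pins are still down in the stand (z of pin_red in the frame of pad below -0.0225 m and x of pin_red in the frame of pad between -0.012 and 0.012 m and y of pin_red in the frame of pad between -0.012 and 0.012 m and angle between pin_red's own z axis and vertical below 0.1 rad and linear speed of pin_red below 0.01 m/s and z of each of pin_blue, pin_yellow in the frame of stand below 0.022 m); the robot touches nothing.
It fails at once if the red pin is pressed on the fixture with more than 60 N (contact force between pin_red and fixture above 60 N).
It fails at once if another pin, the shell bowl or the sanding block is moved more than 20 mm (distance of any of shell_bowl, sanding_block, pin_blue, pin_yellow from where it was at the start of the episode above 0.02 m).
It also fails if it takes over 67 s, if anything falls off the work surface, if the arm or the gripper's body presses on something with over 40 N, if the wrist force passes 120 N, or if a joint passes its speed limit or range.

### The arm

A 7-joint arm with a two-finger parallel gripper is mounted at the origin on the work surface. World frame = base frame: x ahead of the robot, y to its left, z up, the work surface at z = 0. Lengths are in m, angles in rad, forces in N, time in s.
With the tool pointing down it reaches from about 0.425 to 0.925 m from the base axis. Payload 6.8 kg.
Tool frame: the origin (TCP) lies at the very end of the fingers, on their centre line; the grasp point (between the pads) lies r.pinch_z behind it (r.pinch_z is the distance from the TCP to the grasp point, in m); z points along the fingers, y is the line along which they close (so a half turn about z gives the same grasp; the last joint's range is limited). The gripper opens to 85 mm and grips with 20 to 120 N. Pads are 22 mm wide; open, the fingers measure 114 mm over their backs; the gripper's body (76 mm by 85 mm) begins 54 mm behind the grasp point. The pads swing forward as they close: fully open they stand 13 mm farther back than shut.
Start: joints at [-1.426, 0.477, 0.022, 1.555, -0.011, 1.109, -0.083], TCP at [0.169, 0.654, 0.209] pointing down, gripper open.
Joint ranges: [-2.96, 2.96], [-0.34, 2.1], [-1.41, 1.46], [0.24, 2.44], [-1.37, 4.51], [0.17, 1.92], [-2.96, 2.96]. Speed limits (rad/s): [2.39, 2.39, 3.14, 3.14, 3.14, 3.14, 3.14].

### API

Orientations are given as a rotation vector (axis times angle).
In Python, from bench import status, grab_frame, camera_model, r gives the robot as it stands. The module is installed in compiled form; this text tells all that it offers.
- The arm moves only by the shell command python3 -m creep 'ROWS' [FORCE]. ROWS is text: rows parted by semicolons, each of 7 numbers parted by spaces: the turn, a rotation vector about the tool's x, y, z in rad, then the shift along the tool's x, y, z in mm, then the opening, from -1 (shut) to 1 (fully open). In form: rx ry rz tx ty tz fingers; .... A call has 1 to 10 rows; each row is the pose to reach, as a shift and turn from the pose commanded when the call began, along the tool's axes at that moment; what a row does not reach only later rows make up. A row lasts 1/8 s, in which the tool goes at most 62.5 mm and 10.7 degrees, less where a joint would pass 70% of its speed; a pose out of reach is approached as far as the arm can. A call with a gripper value outside its range is refused whole. The fingers move at their own pace and stop on an object; FORCE is the grip in N (left out, the last holds). Time passes only in rows, so rows that repeat a pose let the fingers close. It gives the time, the measured TCP pose, the force, the opening and the grip force at its end, in the units of the state.
- status.get_obs(): the state, without advancing time (a new reading comes with each control period).
- grab_frame(name): name is "scene" or "side" or "wrist"; returns (picture, depth): 384x512x3 uint8, red, green, blue; 384x512 float32, m along the optical axis (not along the pixel's ray), 0 where there is no reading.
- camera_model(name): a dict with "K" (3x3 intrinsics, pixels), "rvec" (rotation vector, rad) and "tvec" (3), from world to camera coordinates, as OpenCV has them. Camera axes: x right, y down, z forward; pixel columns grow to the right and rows downward; lengths in m; the calibration is good to about 2 mm. A picture is of the moment at which its call begins: read the wrist's pose just before it. camera_model takes no time and is no camera call; for the wrist camera it gives the pose at the moment of the call.
- r.hand_in(): hands the job in; it is judged then, once.
The state is a dict: "clock": time; "joints": joint angles; "qvel": joint speeds; "tau": joint torques, N m; "tcp_pos": TCP position; "orientation": TCP orientation; "contact_force": force on the tool from outside, world axes, zero at the start; "moment": the same for the moment, N m; "grip_width": finger opening in m; "gripper_force": force on a finger pad.
Only numpy, scipy, OpenCV 4.12 (cv2) and the standard library are available. Lean on these libraries where they do the work, as an engineer would, in place of code of your own. Each camera call takes 0.05 s, during which the arm holds its last target. There are 200 camera calls.

## Working session

There is one attempt and no reset: what is moved stays moved. The work goes in short steps, Python scripts to look and compute and a shell command to move; the robot and the scene stay as the last step left them, time stands still between calls to the robot, and variables do not carry over. Pictures are saved under pics/ and viewed, at most 10 in all, crops included, and the job is handed in when it is done.

```bash
mkdir -p pics
python3 - <<'E'
from bench import status, grab_frame, camera_model, r
import cv2, numpy as np
o=status.get_obs()
print({k:np.round(v,3) for k,v in o.items()}, r.pinch_z)
ims=[]
for n in("scene","side"):
    p,d=grab_frame(n); np.savez(f"{n}.npz",p=p,d=d,**camera_model(n)); ims.append(p)
    c=camera_model(n);R=cv2.Rodrigues(np.array(c['rvec']))[0];print(n,-R.T@np.array(c['tvec']).ravel(),R[2])
cv2.imwrite("pics/a.png",cv2.resize(np.vstack(ims)[:,:,::-1],None,fx=.78,fy=.78))
E
```

```text
{'clock': np.float64(0.0), 'joints': array([-1.426,  0.478,  0.022,  1.556, -0.011,  1.109, -0.083]), 'qvel': array([-0.   ,  0.001, -0.001,  0.   ,  0.   , -0.   , -0.   ]), 'tau': array([-1.0000e-03, -5.9645e+01,  1.6080e+00, -2.8119e+01,  1.2000e-02,
        9.0000e-03,  0.0000e+00]), 'tcp_pos': array([0.169, 0.653, 0.208]), 'orientation': array([-3.960e-01, -3.116e+00,  3.000e-03]), 'contact_force': array([ 0.436,  1.345, -0.29 ]), 'moment': array([-0.034,  0.018,  0.043]), 'gripper_force': np.float64(0.0), 'grip_width': np.float64(0.086)} 0.0187
scene [ 0.80422145 -0.77436965  0.67993495] [-0.39554536  0.70426373 -0.5895392 ]
side [-0.15683955 -0.93627931  1.00096965] [ 0.39552525  0.64964832 -0.64924328]
```

View pics/a.png

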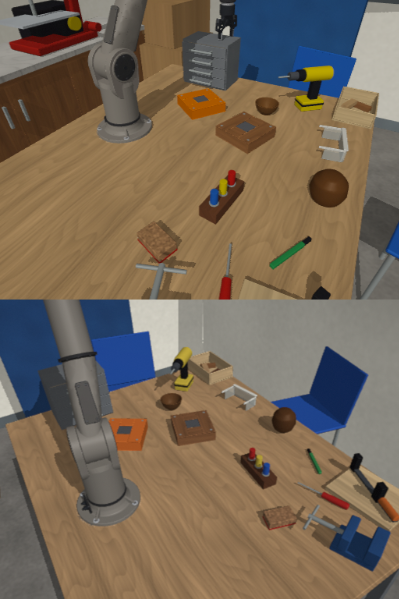

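The picture shows two fixture-like boxes in the scene view: brown at about (315,167) px and orange at about (259,131). The brown one is the wooden fixture and the orange one is the look-alike. The red-headed pin is the far one in the stand, at about (296,228); the red screwdriver at (288,370) is not it. I'll confirm with an enlarged crop and triangulate.

```bash
cat > h.py <<'E'
import cv2, numpy as np
def proj(c):
    return np.array(c['K'])@np.c_[cv2.Rodrigues(np.array(c['rvec']))[0],np.array(c['tvec']).ravel()]
def ray(c,uv,z):
    R=cv2.Rodrigues(np.array(c['rvec']))[0];o=-R.T@np.array(c['tvec']).ravel()
    d=R.T@np.linalg.solve(np.array(c['K']),[uv[0],uv[1],1]);return o+d*(z-o[2])/d[2]
def tri(c1,u1,c2,u2):
    X=cv2.triangulatePoints(proj(c1),proj(c2),np.float64(u1).reshape(2,1),np.float64(u2).reshape(2,1)).ravel();return X[:3]/X[3]
def blobs(p,name,box):
    h=cv2.cvtColor(p,cv2.COLOR_RGB2HSV).astype(int);H,S,V=h[...,0],h[...,1],h[...,2]
    m={'red':((H<6)|(H>174))&(S>170)&(V>60),'yellow':(H>20)&(H<33)&(S>150)&(V>80),'blue':(H>100)&(H<125)&(S>120)&(V>60),'grey':(S<50)&(V>40)&(V<170)}[name].astype(np.uint8)
    k=np.zeros_like(m);x0,y0,x1,y1=box;k[y0:y1,x0:x1]=1
    n,l,s,c=cv2.connectedComponentsWithStats(m*k)
    i=1+np.argmax(s[1:,4]);return c[i],s[i],(l==i).astype(np.uint8)
E
python3 - <<'E'
from h import *
S=dict(np.load("scene.npz"));D=dict(np.load("side.npz"))
bs=(245,205,320,290);bd=(300,180,365,245)
for n in('red','yellow','blue'):
    a,sa,_=blobs(S['p'],n,bs);b,sb,_=blobs(D['p'],n,bd)
    print(n,a.round(1),sa,b.round(1),sb,tri(S,a,D,b).round(4))
a,sa,ma=blobs(S['p'],'grey',(285,145,350,185));b,sb,mb=blobs(D['p'],'grey',(225,145,275,175))
print('pad',a,sa,b,sb,tri(S,a,D,b).round(4))
for c,m in((S,ma),(D,mb)):
    k=cv2.findContours(m,0,2)[0][0]
    P=np.float32([ray(c,q[0],.045)[:2] for q in k]);print(cv2.minAreaRect(P))
s=S['p'][120:300,230:370];d=D['p'][130:250,120:390]
cv2.imwrite("pics/b.png",np.hstack([cv2.resize(s,(420,540)),cv2.resize(d,(370,540))])[:,:,::-1])
E
```

```text
red [296.5 227.2] [292 218  10  20 171] [322.8 196.6] [319 190   8  14  94] [ 0.5645 -0.1413  0.0681]
yellow [285.5 238.7] [281 229  11  21 194] [331.6 206.3] [328 199   8  15 106] [ 0.5584 -0.1915  0.069 ]
blue [274.3 251.9] [269 242  11  21 196] [340.8 216.8] [337 210   9  15 106] [ 0.5535 -0.2405  0.0666]
pad [314.93529412 161.84705882] [303 156  25  13 170] [246.32467532 158.48051948] [237 153  19  12 154] [0.483  0.1894 0.0475]
((0.48099857568740845, 0.1935374140739441), (0.05512417480349541, 0.056878481060266495), 71.26555633544922)
((0.48489269614219666, 0.1924944519996643), (0.05532602220773697, 0.059500932693481445), 70.6117172241211)
```

View pics/b.png

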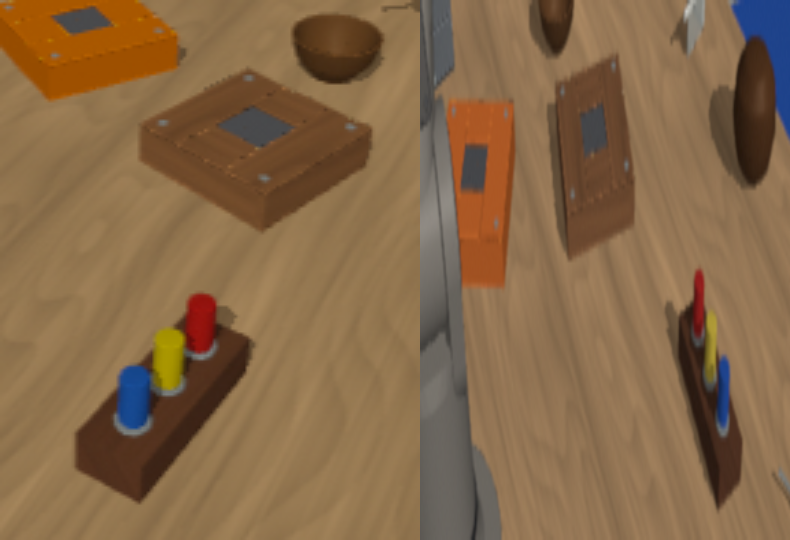

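The crop confirms it: brown wooden fixture with its grey pad at (255,127) in the crop, red pin at the far end of the stand at (201,325). The orange box at top left is the look-alike.

```bash
cat >> h.py <<'E'
def go(x,y,z,ang=None):
    from bench import status
    o=status.get_obs();R=cv2.Rodrigues(np.array(o['orientation']))[0]
    t=R.T@(np.array([x,y,z])-o['tcp_pos'])*1000
    a0=np.arctan2(R[1,1],R[0,1]);a=a0 if ang is None else ang
    Rz=lambda t:cv2.Rodrigues(np.array([0,0,float(t)]))[0]
    yv=np.array([np.cos(a),np.sin(a),0]);zv=np.array([0,0,-1.]);T=np.c_[np.cross(yv,zv),yv,zv]
    rv=cv2.Rodrigues(R.T@T)[0].ravel()
    print('row',rv.round(3),t.round(1),'clock',round(float(o['clock']),2),'yang',round(float(a0),3),'tcp',np.round(o['tcp_pos'],4),'F',np.round(o['contact_force'],1))
E
python3 -c "
from h import *
go(.47,.30,.24,.6);go(.5645,-.1413,.21,-.11)"
```

```text
row [-0.002  0.001  0.718] [-380.  -266.5  -31.7] clock 0.1 yang 1.318 tcp [0.1687 0.653  0.2078] F [-0.4  0.1 -0.1]
row [-1.000e-03  1.000e-03  1.428e+00] [-581.9 -670.1   -1. ] clock 0.1 yang 1.318 tcp [0.1687 0.653  0.2078] F [-0.4  0.1 -0.1]
```

```bash
python3 -m creep '0 0 0.7 -380 -267 -40 1;0 0 0.7 -380 -267 -40 1;0 0 0.7 -380 -267 -40 1;0 0 0.7 -380 -267 -40 1;0 0 0.7 -380 -267 -40 1;0 0 0.7 -380 -267 -40 1;0 0 0.7 -380 -267 -40 1;0 0 0.7 -380 -267 -40 1;0 0 0.7 -380 -267 -40 1;0 0 0.7 -380 -267 -40 1'
python3 - <<'E'
from h import *
from bench import *
go(.47,.30,.24,.6)
c=camera_model("wrist");R=cv2.Rodrigues(np.array(c['rvec']))[0];print(-R.T@np.array(c['tvec']).ravel(),R[2],c['K'])
p,d=grab_frame("wrist");np.savez("w1.npz",p=p,d=d,**c);cv2.imwrite("pics/c.png",p[:,:,::-1])
go(.483,.12,.24,.3);go(.5645,-.1413,.21,-.11)
E
```

```text
clock: 1.35
tcp_pos: [0.469, 0.301, 0.2483]
orientation: [-1.438, -2.792, 0.001]
contact_force: [1.0, -0.1, 0.7]
grip_width: 0.0853
gripper_force: 0.0
row [-0.001 -0.001  0.019] [-1.4  0.3  8.3] clock 1.35 yang 0.619 tcp [0.469  0.301  0.2483] F [ 1.  -0.1  0.7]
[0.42069707 0.3690316  0.41277285] [ 0.18693425 -0.2624869  -0.94665528] [[300.27047143   0.         257.8671585 ]
 [  0.         300.27047143 196.60029986]
 [  0.           0.           1.        ]]
row [-0.001 -0.001  0.32 ] [-155.9  -93.8    8.2] clock 1.4 yang 0.62 tcp [0.4687 0.3014 0.2483] F [ 0.4  0.2 -0.1]
row [-0.001 -0.     0.73 ] [-415.9 -179.4   38.1] clock 1.4 yang 0.62 tcp [0.4687 0.3014 0.2483] F [ 0.4  0.2 -0.1]
```

View pics/c.png

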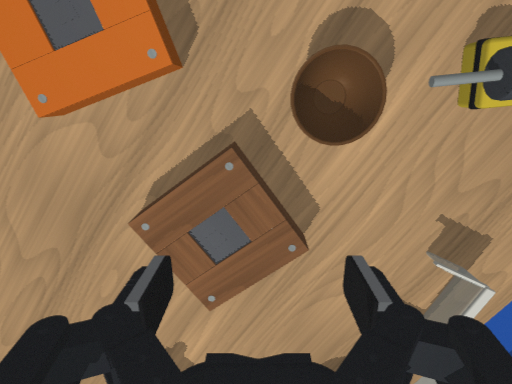

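Wrist view: the fixture pad is at (220,235), the orange look-alike at top left, a bowl at (338,95). I'll measure the pad from here and a second time on the way to the pin.

```bash
python3 -m creep '0 0 0.4 -180 -94 8 1;0 0 0.4 -180 -94 8 1;0 0 0.4 -180 -94 8 1;0 0 0.4 -180 -94 8 1;0 0 0.4 -180 -94 8 1;0 0 0.4 -180 -94 8 1'
cat > pad.py <<'E'
from h import *
def pad(c,box):
    u,s,m=blobs(c['p'],'grey',box)
    k=max(cv2.findContours(m,0,2)[0],key=cv2.contourArea)
    P=np.float32([ray(c,q[0],.045)[:2] for q in k]);print(u.round(1),s,np.round(cv2.minAreaRect(P)[0],4),cv2.minAreaRect(P)[1:]);
    return cv2.minAreaRect(k.astype(np.float32))[0]
E
python3 - <<'E'
from pad import *
from bench import *
c=camera_model("wrist");p,d=grab_frame("wrist");np.savez("w2.npz",p=p,d=d,**c)
go(.5645,-.1413,.21,-.11)
W=dict(np.load("w1.npz"));W2=dict(np.load("w2.npz"))
P=proj(c)@np.r_[.483,.192,.045,1];u=(P[:2]/P[2]).astype(int);print(u)
a=pad(W,(185,195,255,270));b=pad(W2,(max(u[0]-45,0),max(u[1]-45,0),u[0]+45,u[1]+45));print(tri(W,a,W2,b))
cv2.imwrite("pics/d.png",p[:,:,::-1])
E
```

```text
clock: 2.15
tcp_pos: [0.4973, 0.1016, 0.2406]
orientation: [-1.961, -2.453, -0.0]
contact_force: [0.0, -0.1, -0.1]
grip_width: 0.0856
gripper_force: 0.0
row [-0.    -0.     0.332] [-251.6   12.    30.4] clock 2.2 yang 0.222 tcp [0.4973 0.1014 0.2405] F [0.5 1.  0.5]
[263  86]
[219.4 235.6] [ 189  207   62   57 1842] [0.484  0.1906] ((0.06076923757791519, 0.061399199068546295), 71.35607147216797)
[263.5  86.7] [ 227   47   75   80 3203] [0.4835 0.1911] ((0.06193796545267105, 0.061853475868701935), 71.38545227050781)
[0.48289079 0.19252114 0.04938922]
```

View pics/d.png

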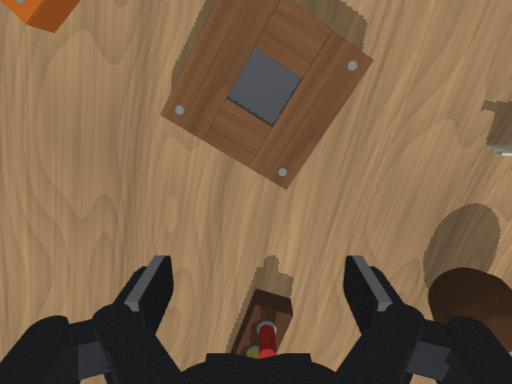

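Pad centre ≈ (0.4837, 0.191), yaw about -18.6°. The pin and stand are at the bottom near (266,335). Next I hover over the pin.

```bash
python3 -m creep '0 0 0.332 -251.6 12 30 1;0 0 0.332 -251.6 12 30 1;0 0 0.332 -251.6 12 30 1;0 0 0.332 -251.6 12 30 1;0 0 0.332 -251.6 12 30 1;0 0 0.332 -251.6 12 30 1;0 0 0.332 -251.6 12 30 1'
python3 - <<'E'
from pad import *
from bench import *
c=camera_model("wrist");p,d=grab_frame("wrist");np.savez("w3.npz",p=p,d=d,**c);W=dict(c,p=p,d=d)
S=dict(np.load("scene.npz"))
def top(n):
    P=proj(c)@np.r_[{'red':(.5645,-.1413),'yellow':(.5584,-.1915),'blue':(.5535,-.2405)}[n],.08,1];u=(P[:2]/P[2]).astype(int)
    _,s,m=blobs(p,n,(max(u[0]-45,0),max(u[1]-45,0),u[0]+45,u[1]+45));print(n,u,s)
    dd=d[(m>0)&(d>0)];mm=((m>0)&(d<dd.min()+.006)&(d>0));y,x=np.nonzero(mm);e=cv2.minEnclosingCircle(np.c_[x,y].astype(np.float32))
    q=ray(c,e[0],.09)
    R=cv2.Rodrigues(np.array(c['rvec']))[0];X=R.T@(np.linalg.solve(c['K'],[*e[0],1])*np.median(d[mm])-np.array(c['tvec']).ravel())
    print(n,len(x),e,q.round(4),'depth pt',X.round(4));return q
for n in('red','yellow','blue'):
    try: top(n)
    except Exception as ex: print(n,ex)
go(.5645,-.1413,.21)
cv2.imwrite("pics/e.png",p[:,:,::-1])
E
```

```text
clock: 3.08
tcp_pos: [0.5642, -0.1415, 0.2105]
orientation: [-2.34, -2.095, -0.001]
contact_force: [-0.1, -0.5, 0.9]
grip_width: 0.0855
gripper_force: 0.0
red [258 180] [247 163  24  31 574]
red 344 ((258.0763244628906, 180.83644104003906), 11.577888488769531) [ 0.5646 -0.1387  0.09  ] depth pt [ 0.5646 -0.1388  0.0894]
yellow [257 226] [248 204  23  34 632]
yellow 311 ((258.3993225097656, 226.7718048095703), 11.081409454345703) [ 0.5596 -0.1879  0.09  ] depth pt [ 0.5596 -0.1882  0.0892]
blue [258 266] [249 242  21  37 632]
blue 287 ((259.0, 268.0), 10.440406799316406) [ 0.555  -0.2369  0.09  ] depth pt [ 0.5549 -0.2375  0.0889]
row [-0.    -0.001 -0.   ] [0.4 0.3 0.6] clock 3.12 yang -0.11 tcp [ 0.5642 -0.1417  0.2106] F [-0.4 -0.6  0.1]
```

View pics/e.png

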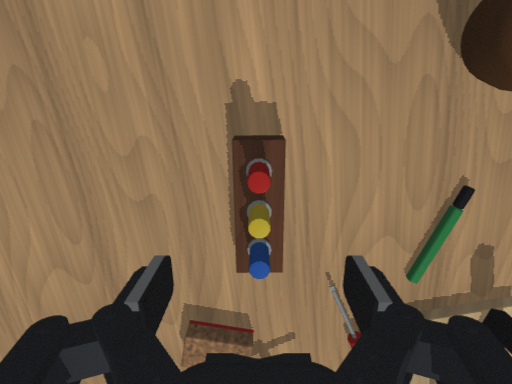

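Pin head top at (258,180), near the image centre: red (0.5646, -0.1395), top at z ≈ 0.09. Next: descend, grip, and lift.

```bash
python3 -m creep '0 0 0 2 0.4 60 1;0 0 0 2 0.4 110 1;0 0 0 2 0.4 140 1;0 0 0 2 0.4 158 1;0 0 0 2 0.4 158 1;0 0 0 2 0.4 158 -0.2;0 0 0 2 0.4 158 -1;0 0 0 2 0.4 158 -1;0 0 0 2 0.4 158 -1;0 0 0 2 0.4 158 -1' 60; python3 -m creep '0 0 0 0 0 0 -1;0 0 0 0 0 0 -1'; python3 -c "
from h import *
go(.5646,-.1395,.052,-.11)"
```

```text
clock: 4.38
tcp_pos: [0.565, -0.1424, 0.0536]
orientation: [2.344, 2.091, 0.002]
contact_force: [-1.1, 0.4, 5.6]
grip_width: 0.0216
gripper_force: 58.5
clock: 4.62
tcp_pos: [0.565, -0.1423, 0.0536]
orientation: [2.344, 2.091, 0.002]
contact_force: [-0.3, 0.7, 4.8]
grip_width: 0.0215
gripper_force: 58.5
row [ 0.001 -0.    -0.004] [ 2.8 -0.7  1.6] clock 4.62 yang -0.114 tcp [ 0.565  -0.1423  0.0536] F [-0.3  0.7  4.8]
```

```bash
python3 -m creep '0 0 0 0 0 -8 -1;0 0 0 0 0 -18 -1;0 0 0 0 0 -32 -1;0 0 0 0 0 -50 -1;0 0 0 0 0 -75 -1;0 0 0 0 0 -100 -1;0 0 0 0 0 -100 -1'
python3 - <<'E'
from h import *
from bench import *
o=status.get_obs();print(o['tcp_pos'],o['contact_force'],o['grip_width'])
for n in ("wrist","side"):
    c=camera_model(n);p,d=grab_frame(n);np.savez(n+"4.npz",p=p,d=d,**c)
    if n=="side":
        P=proj(c)@np.r_[o['tcp_pos'],1];u=(P[:2]/P[2]).astype(int);q=cv2.resize(p[u[1]-40:u[1]+40,u[0]-40:u[0]+40],(384,384))
    else: w=p
cv2.imwrite("pics/f.png",cv2.resize(np.hstack([w,q]),(790,338))[:,:,::-1])
E
```

```text
clock: 5.5
tcp_pos: [0.566, -0.1428, 0.1553]
orientation: [2.342, 2.089, 0.005]
contact_force: [0.3, -0.3, -1.7]
grip_width: 0.0213
gripper_force: 58.9
[ 0.56597626 -0.14277576  0.15532596] [ 0.34096946 -0.30833968 -1.66008258] 0.02128779164987928
```

View pics/f.png

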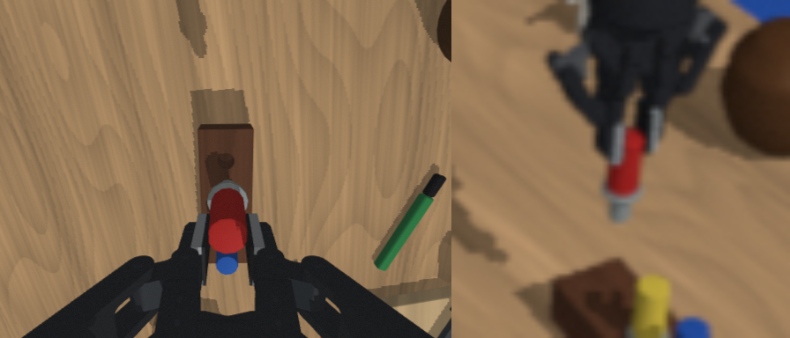

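The red pin is clear of the stand and held by its head, at (227,235) left panel. It sits slightly towards the camera side of the pads. I'll measure its offset and tilt in the hand.

```bash
cat > held.py <<'E'
from h import *
def held(W,o):
    T=cv2.Rodrigues(np.array(o['orientation']))[0];R=cv2.Rodrigues(W['rvec'])[0];p,d=W['p'],W['d']
    _,s,m=blobs(p,'red',(200,180,320,310));y,x=np.nonzero((m>0)&(d>0))
    X=(np.linalg.inv(W['K'])@np.c_[x,y,np.ones(len(x))].T*d[y,x]).T
    X=(X-W['tvec'].ravel())@R;X=(X-o['tcp_pos'])@T*1000   # tool frame mm
    print(s,X.min(0).round(1),X.max(0).round(1))
    zt=X[:,2].min();t=X[X[:,2]<zt+2.5];e=cv2.minEnclosingCircle(t[:,:2].astype(np.float32));print('top z',zt.round(1),'centre',np.round(e,1) if 0 else e)
    f=X[(X[:,2]>zt+5)];
    for a in range(5,50,6):
        b=f[(f[:,2]>zt+a)&(f[:,2]<zt+a+6)]
        if len(b)>5:
            # nearest-to-camera ridge
            print(a+3,len(b),'xmax',np.percentile(b[:,0],95).round(1),'ymid',((b[:,1].min()+b[:,1].max())/2).round(1))
E
python3 - <<'E'
from held import *
from bench import status
held(dict(np.load("wrist4.npz")),status.get_obs())
go(.4837,.191,.12,0.0)
E
```

```text
[ 236  214   44   74 2668] [-113.6  -19.2  -40. ] [ 13.7  22.2 114.3]
top z -40.0 centre ((1.9178179502487183, 1.492281198501587), 11.782087326049805)
8 222 xmax 13.1 ymid 1.6
14 200 xmax 13.2 ymid 1.6
20 183 xmax 13.2 ymid 1.4
26 162 xmax 13.1 ymid 1.4
32 150 xmax 13.2 ymid 1.6
38 142 xmax 13.0 ymid 1.6
44 57 xmax 13.1 ymid 2.8
row [ 0.    -0.    -0.114] [ 321.7 -117.9   32.9] clock 5.6 yang -0.114 tcp [ 0.5643 -0.142   0.1528] F [-0.1 -0.8 -2.6]
```

Pin is upright in the hand, foot about 34 mm below the TCP. I'll carry it over the pad.

```bash
python3 -m creep '0 0 0 30 -11 0 -1;0 0 0 80 -30 0 -1;0 0 0 130 -48 0 -1;0 0 0 180 -66 0 -1;0 0 0 230 -85 0 -1;0 0 0 275 -101 0 -1;0 0 0 305 -113 10 -1;0 0 0 320 -118 30 -1;0 0 0 320 -118 52 -1;0 0 0 320 -118 52 -1'
python3 - <<'E'
from held import *
from bench import *
o=status.get_obs();c=camera_model("wrist");p,d=grab_frame("wrist");W=dict(c,p=p,d=d);W['rvec']=np.array(c['rvec']);W['tvec']=np.array(c['tvec'])
go(.4835,.189,.09);print(o['grip_width'])
cv2.imwrite("pics/g.png",p[:,:,::-1])
E
```

```text
clock: 6.85
tcp_pos: [0.4815, 0.1882, 0.0986]
orientation: [-2.344, -2.091, 0.008]
contact_force: [0.1, -0.5, -0.4]
grip_width: 0.0212
gripper_force: 58.9
row [-0.002  0.002  0.   ] [0.8 0.8 9.8] clock 6.9 yang -0.114 tcp [0.4826 0.1883 0.0998] F [ 0.4 -0.1 -0.5]
0.021213402151701182
```

View pics/g.png

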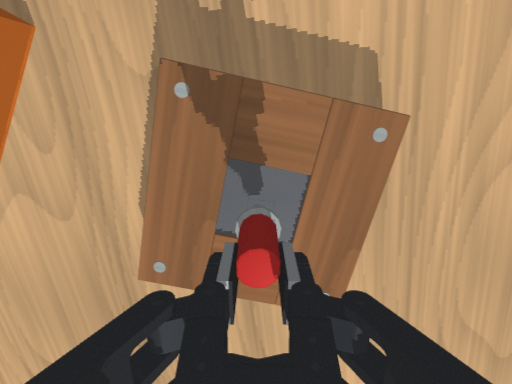

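The pin hangs over the pad (around (262,195)), inside the window. I'll lower to contact gently.

```bash
python3 -m creep '0 0 0 0.8 0.8 6 -1;0 0 0 0.8 0.8 12 -1;0 0 0 0.8 0.8 15 -1;0 0 0 0.8 0.8 17 -1;0 0 0 0.8 0.8 17 -1;0 0 0 0.8 0.8 17 -1'; python3 -m creep '0 0 0 0 0 1 -1;0 0 0 0 0 1 -1'; python3 -m creep '0 0 0 0 0 1 -1;0 0 0 0 0 1 -1'
```

```text
clock: 7.65
tcp_pos: [0.4845, 0.1898, 0.0838]
orientation: [2.344, 2.091, 0.0]
contact_force: [0.2, 0.2, -1.1]
grip_width: 0.0212
gripper_force: 58.9
clock: 7.9
tcp_pos: [0.4844, 0.1898, 0.0827]
orientation: [-2.344, -2.091, 0.0]
contact_force: [0.3, -1.0, -0.7]
grip_width: 0.0213
gripper_force: 58.9
clock: 8.15
tcp_pos: [0.4847, 0.1901, 0.0825]
orientation: [-2.344, -2.091, -0.001]
contact_force: [-1.8, -1.0, 7.3]
grip_width: 0.0215
gripper_force: 60.0
```

Contact at TCP z ≈ 0.0825 with about 7 N. I'll work out the spiral shifts.

Run:
```python
import numpy as np
th=0;P=[]
r=lambda t:2+2.4*t/6.283
while r(th)<11: P.append([-1+r(th)*np.cos(th),-1.2+r(th)*np.sin(th)]);th+=1.5/r(th)
P=np.round(np.array(P),1);np.save("sp.npy",P);prev=np.zeros(2)
for i in range(0,len(P),10):
    print(i,' ; '.join('%.1f %.1f'%tuple(q) for q in P[i:i+10]-prev));prev=P[min(i+9,len(P)-1)]
```

```text
0 1.0 -1.2 ; 0.7 0.4 ; -0.6 1.3 ; -2.1 1.3 ; -3.4 0.5 ; -4.1 -0.9 ; -4.1 -2.4 ; -3.4 -3.8 ; -2.1 -4.7 ; -0.7 -5.0
10 1.5 0.3 ; 2.8 1.1 ; 3.7 2.3 ; 4.1 3.8 ; 4.0 5.3 ; 3.3 6.7 ; 2.3 7.8 ; 1.0 8.5 ; -0.5 8.8 ; -2.0 8.6
20 -1.4 -0.6 ; -2.6 -1.6 ; -3.4 -2.8 ; -3.8 -4.3 ; -3.9 -5.8 ; -3.5 -7.3 ; -2.8 -8.6 ; -1.7 -9.7 ; -0.5 -10.5 ; 1.0 -10.9
30 1.5 -0.1 ; 3.0 0.2 ; 4.4 0.8 ; 5.5 1.7 ; 6.5 2.9 ; 7.1 4.3 ; 7.5 5.7 ; 7.5 7.3 ; 7.1 8.7 ; 6.5 10.1
40 -0.9 1.2 ; -2.1 2.2 ; -3.4 2.9 ; -4.9 3.3 ; -6.4 3.4 ; -7.9 3.2 ; -9.3 2.7 ; -10.6 2.0 ; -11.7 1.0 ; -12.6 -0.2
50 -0.7 -1.4 ; -1.1 -2.8 ; -1.2 -4.3 ; -1.0 -5.8 ; -0.6 -7.3 ; 0.1 -8.6 ; 1.0 -9.8 ; 2.2 -10.8 ; 3.5 -11.6 ; 4.9 -12.1
60 1.4 -0.3 ; 2.9 -0.3 ; 4.4 0.0 ; 5.9 0.5 ; 7.2 1.2 ; 8.3 2.1 ; 9.3 3.3 ; 10.1 4.6 ; 10.7 5.9 ; 11.0 7.4
70 0.1 1.5 ; -0.1 3.0 ; -0.5 4.5 ; -1.1 5.8 ; -1.9 7.1 ; -2.9 8.2 ; -4.1 9.1 ; -5.4 9.8 ; -6.9 10.3 ; -8.3 10.6
80 -1.5 0.1 ; -3.0 -0.1 ; -4.5 -0.5 ; -5.9 -1.1 ; -7.1 -1.9 ; -8.3 -2.9 ; -9.2 -4.0 ; -10.0 -5.3 ; -10.6 -6.7 ; -11.0 -8.1
90 -0.2 -1.5 ; -0.2 -3.0 ; 0.1 -4.5 ; 0.6 -5.9 ; 1.2 -7.3 ; 2.1 -8.5 ; 3.1 -9.6 ; 4.3 -10.6 ; 5.5 -11.4 ; 6.9 -12.0
100 1.5 -0.4 ; 2.9 -0.6
```

```bash
python3 -m creep '0 0 0 -0.2 -1.2 0 -1;0 0 0 -0.4 -2.5 0 -1;0 0 0 -0.6 -3.8 0 -1;0 0 0 -0.7 -5 0 -1'; python3 -m creep '0 0 0 1.5 0.3 0 -1;0 0 0 2.8 1.1 0 -1;0 0 0 3.7 2.3 0 -1'
```

```text
clock: 8.65
tcp_pos: [0.4811, 0.19, 0.0825]
orientation: [2.344, 2.09, 0.005]
contact_force: [4.1, -0.3, 6.1]
grip_width: 0.0215
gripper_force: 59.7
clock: 9.02
tcp_pos: [0.4821, 0.1927, 0.0824]
orientation: [-2.344, -2.091, 0.001]
contact_force: [-2.1, -3.3, 14.3]
grip_width: 0.0213
gripper_force: 60.6
```

```bash
python3 -m creep '0 0 0 0.4 1.5 0 -1;0 0 0 0.3 3 0 -1;0 0 0 -0.4 4.4 0 -1;0 0 0 -1.4 5.5 0 -1'
```

```text
clock: 9.52
tcp_pos: [0.4838, 0.1912, 0.0822]
orientation: [-2.34, -2.088, 0.009]
contact_force: [-11.1, -0.2, 23.8]
grip_width: 0.0209
gripper_force: 61.8
```

```bash
python3 -m creep '0 0 0 -1.3 0.7 0 -1;0 0 0 -2.8 1 0 -1;0 0 0 -4.3 0.8 0 -1'
```

```text
clock: 9.9
tcp_pos: [0.4836, 0.1878, 0.082]
orientation: [-2.338, -2.088, 0.008]
contact_force: [-9.8, 2.1, 20.6]
grip_width: 0.0212
gripper_force: 61.6
```

Pressing force is creeping up, so I'll ease off.

```bash
python3 -m creep '0 0 0 0 0 -0.7 -1;0 0 0 0 0 -0.7 -1';python3 -m creep '0 0 0 0 0 0 -1;0 0 0 0 0 0 -1'; python3 -c "
from h import *
go(.485,.19,.0825,-.114)"
```

```text
clock: 10.15
tcp_pos: [0.4843, 0.1877, 0.0822]
orientation: [-2.339, -2.089, 0.007]
contact_force: [-6.4, 1.4, 13.3]
grip_width: 0.0214
gripper_force: 60.3
clock: 10.4
tcp_pos: [0.4843, 0.1877, 0.0822]
orientation: [-2.339, -2.089, 0.007]
contact_force: [-6.3, 1.8, 12.7]
grip_width: 0.0212
gripper_force: 60.4
row [-0.007 -0.     0.001] [ 2.4  0.4 -0.3] clock 10.4 yang -0.113 tcp [0.4843 0.1877 0.0822] F [-6.3  1.8 12.7]
```

```bash
python3 -m creep '0 0 0 -1.4 -0.6 -0.4 -1;0 0 0 -2.6 -1.6 -0.4 -1;0 0 0 -3.4 -2.8 -0.4 -1;0 0 0 -3.8 -4.3 -0.4 -1;0 0 0 -3.9 -5.8 -0.4 -1'
```

```text
clock: 11.02
tcp_pos: [0.4809, 0.1829, 0.0824]
orientation: [-2.345, -2.091, 0.002]
contact_force: [0.3, 0.3, -0.3]
grip_width: 0.021
gripper_force: 59.0
```

```bash
python3 -m creep '0 0 0 0 0 0.6 -1;0 0 0 0 0 0.6 -1'
```

```text
clock: 11.28
tcp_pos: [0.4814, 0.1834, 0.0821]
orientation: [2.344, 2.091, -0.0]
contact_force: [-0.0, -0.1, -0.7]
grip_width: 0.0216
gripper_force: 59.1
```

```bash
python3 -m creep '0 0 0 0 0 0.6 -1;0 0 0 0 0 0.6 -1'; python3 -m creep '0 0 0 0 0 0.6 -1;0 0 0 0 0 0.6 -1'
```

```text
clock: 11.52
tcp_pos: [0.4816, 0.1835, 0.0817]
orientation: [-2.344, -2.091, -0.0]
contact_force: [-1.3, 0.2, -0.8]
grip_width: 0.0212
gripper_force: 59.2
clock: 11.78
tcp_pos: [0.4816, 0.1835, 0.081]
orientation: [-2.344, -2.091, -0.0]
contact_force: [-0.7, 0.9, 1.3]
grip_width: 0.0214
gripper_force: 59.2
```

```bash
python3 -m creep '0 0 0 0 0 0.6 -1;0 0 0 0 0 0.6 -1'; python3 -m creep '0 0 0 0 0 0.6 -1;0 0 0 0 0 0.6 -1'
```

```text
clock: 12.02
tcp_pos: [0.4815, 0.1834, 0.0804]
orientation: [2.344, 2.091, 0.0]
contact_force: [-1.3, -1.0, 0.7]
grip_width: 0.0211
gripper_force: 59.2
clock: 12.28
tcp_pos: [0.4815, 0.1834, 0.0797]
orientation: [2.344, 2.091, -0.0]
contact_force: [0.3, 0.9, 0.9]
grip_width: 0.0213
gripper_force: 59.2
```

It's sinking about 3 mm under a steady light force, so it looks to be in the socket. Continuing down carefully.

```bash
python3 -m creep '0 0 0 0 0 0.8 -1;0 0 0 0 0 1.6 -1;0 0 0 0 0 2.4 -1;0 0 0 0 0 3 -1'; python3 -c "
from h import *
go(.4815,.1834,.0585,-.114)"
```

```text
clock: 12.78
tcp_pos: [0.4817, 0.1834, 0.0768]
orientation: [2.344, 2.091, 0.0]
contact_force: [-0.8, -0.3, 2.7]
grip_width: 0.0213
gripper_force: 59.2
row [ 0. -0. -0.] [-0.  -0.2 18.3] clock 12.78 yang -0.114 tcp [0.4817 0.1834 0.0768] F [-0.8 -0.3  2.7]
```

```bash
python3 -m creep '0 0 0 0 0 1 -1;0 0 0 0 0 2 -1;0 0 0 0 0 3 -1;0 0 0 0 0 4 -1;0 0 0 0 0 5 -1;0 0 0 0 0 6 -1'
```

```text
clock: 13.52
tcp_pos: [0.4816, 0.1834, 0.0708]
orientation: [2.344, 2.091, 0.0]
contact_force: [0.5, -0.2, 2.4]
grip_width: 0.0213
gripper_force: 59.4
```

```bash
python3 -m creep '0 0 0 0 0 1 -1;0 0 0 0 0 2 -1;0 0 0 0 0 3 -1;0 0 0 0 0 4 -1;0 0 0 0 0 5 -1;0 0 0 0 0 6 -1'
```

```text
clock: 14.28
tcp_pos: [0.4816, 0.1834, 0.0648]
orientation: [2.344, 2.091, 0.0]
contact_force: [1.3, -2.2, 3.0]
grip_width: 0.0214
gripper_force: 59.5
```

```bash
python3 -m creep '0 0 0 0 0 1 -1;0 0 0 0 0 2 -1;0 0 0 0 0 3 -1;0 0 0 0 0 4 -1;0 0 0 0 0 4.5 -1;0 0 0 0 0 4.5 -1'; python3 -m creep '0 0 0 0 0 0.7 -1;0 0 0 0 0 1.2 -1;0 0 0 0 0 1.2 -1'
```

```text
clock: 15.02
tcp_pos: [0.4815, 0.1834, 0.0602]
orientation: [2.344, 2.091, 0.0]
contact_force: [1.4, -1.7, 2.2]
grip_width: 0.0215
gripper_force: 59.3
clock: 15.4
tcp_pos: [0.4815, 0.1834, 0.0591]
orientation: [2.344, 2.091, 0.0]
contact_force: [0.9, -1.6, 1.7]
grip_width: 0.0214
gripper_force: 59.4
```

```bash
python3 -m creep '0 0 0 0 0 0.7 -1;0 0 0 0 0 1 -1;0 0 0 0 0 1 -1'; python3 -m creep '0 0 0 0 0 0.7 -1;0 0 0 0 0 1 -1;0 0 0 0 0 1 -1'
```

```text
clock: 15.78
tcp_pos: [0.4816, 0.1834, 0.0585]
orientation: [-2.344, -2.091, -0.0]
contact_force: [-0.1, -2.3, 8.5]
grip_width: 0.0211
gripper_force: 60.1
clock: 16.15
tcp_pos: [0.4817, 0.1835, 0.0584]
orientation: [-2.344, -2.09, -0.001]
contact_force: [-3.0, -3.9, 20.1]
grip_width: 0.0213
gripper_force: 61.2
```

The collar is seated: the force rises at exactly 24 mm of travel. I'll ease off, release and lift.

```bash
python3 -m creep '0 0 0 0 0 -1.5 -1;0 0 0 0 0 -1.5 -1;0 0 0 0 0 -1.5 -0.3;0 0 0 0 0 -1.5 0.3;0 0 0 0 0 -1.5 1;0 0 0 0 0 -1.5 1;0 0 0 0 0 -1.5 1'; python3 -m creep '0 0 0 0 0 -10 1;0 0 0 0 0 -25 1;0 0 0 0 0 -50 1;0 0 0 0 0 -80 1;0 0 0 0 0 -120 1;0 0 0 0 0 -150 1;0 0 0 0 0 -150 1'
python3 - <<'E'
from h import *
from bench import *
c=camera_model("wrist");p,d=grab_frame("wrist");s,_=grab_frame("scene")
W=dict(c,p=p,d=d);_,st,m=blobs(p,'red',(180,100,340,280));dd=d[(m>0)&(d>0)];mm=(m>0)&(d>0)&(d<dd.min()+.006);y,x=np.nonzero(mm);e=cv2.minEnclosingCircle(np.c_[x,y].astype(np.float32))[0]
R=cv2.Rodrigues(np.array(c['rvec']))[0];print((R.T@(np.linalg.solve(c['K'],[*e,1])*np.median(d[mm])-np.array(c['tvec']).ravel())).round(4))
cv2.imwrite("pics/i.png",np.hstack([cv2.resize(p,(440,330)),cv2.resize(s[110:310,220:400],(297,330))])[:,:,::-1])
E
```

```text
clock: 17.02
tcp_pos: [0.4815, 0.1835, 0.0586]
orientation: [-2.344, -2.091, 0.0]
contact_force: [0.5, -0.1, -0.0]
grip_width: 0.0855
gripper_force: 0.0
clock: 17.9
tcp_pos: [0.4832, 0.184, 0.2118]
orientation: [2.344, 2.091, 0.009]
contact_force: [-0.6, 0.4, -0.8]
grip_width: 0.0852
gripper_force: 0.0
[0.4813 0.1868 0.0945]
```

View pics/i.png

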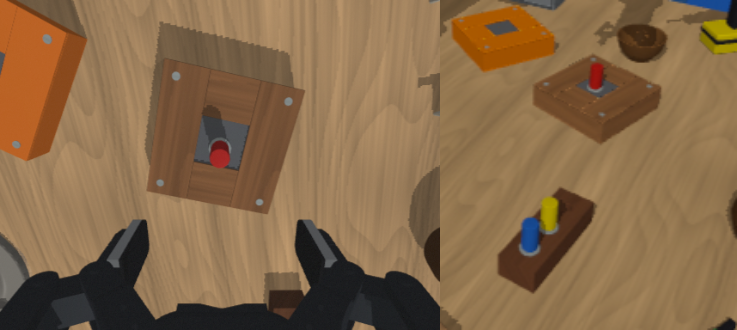

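The red pin stands upright in the pad (220,150 left panel), with its top at z ≈ 0.0945 (expected 0.095) and its centre about 5 mm from the pad centre. Blue and yellow are still down in the stand. Handing in.

```bash
python3 -c "
from bench import r
print(r.hand_in())"
```

```text
the job is handed in; nothing more can be done
None
```

The red pin is in the fixture's socket with its collar on the pad, released and upright; the blue and yellow pins are still in the stand, and I handed the job in at about 18 s (no verdict was shown).

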